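# Put the wheel nut away and screw the stock jar shut

## Task

Put the domed hexagon wheel nut into the white stock jar that is clamped on the bench, then close the jar with its own lid, the wide one with the grip bar. Set the lid square on the neck and turn it back until the thread drops into place, then screw it forward (clockwise) fully home, and let go. Leave everything else where it is.

Things in the scene. Friction and masses are not known exactly. Their poses are not given: they have to be found in the camera images.
- holder: Steel clamp bolted to the bench (plate 110 x 100 x 6 mm) holding a white plastic jar by a collar; it stays put. Origin: plate's underside, on the jar's axis. Jar body 65 mm in diameter up to 51 mm, neck 44 mm in diameter up to the rim at 76 mm, inner floor at 10 mm. A pinch block, 32 mm tall, stands 46 mm from the axis. Twisted over 2.5 N m, the jar slips in the clamp.
- mouth (a point): Centre of the jar's open mouth, at rim height (76 mm above the bench), z up. Opening 37 mm in diameter. The neck's rim is bevelled to 41 mm; outside is a four-start right-hand thread, ribs out to 26.5 mm from the axis, every quarter turn alike. The angle of the thread starts differs each time and is not told.
- thread (a point): Point on the jar's axis 14.5 mm below the rim, level with the thread starts. Lid underside on top of the ribs: 5.3 mm below the rim (3 mm on their end stops). Turned back (anticlockwise from above) by up to 75 degrees it drops to 14.5 mm and blocks. Then clockwise 55 to 75 degrees with a light push down it sinks to 17.7 mm and meets a stop: home. Clockwise from the rib tops it jams.
- lid: The jar's lid, grey plastic, 80 g, right way up: skirt 62 mm in diameter, 22 mm tall; grip bar on top 46 mm long (lid's x), 14 mm wide (y), 18 mm tall; total height 40 mm. Origin: centre of its underside, z up. Inside 56 mm in diameter, 19 mm deep, four lugs at the lower edge on the x and y axes, 47 mm between opposite lugs. About 1.5 mm clearance over neck and thread all round.
- nut: The wheel nut, steel, 60 g, standing with its domed closed end up: hexagon 21 mm across flats, 20 mm tall, with a dome 19 mm in diameter above it, total height 28 mm. Origin: centre of its underside, z up; a pair of flats faces along x, the others at 60 degree steps.
- nut_center (a point): Point inside the wheel nut, on its axis 12 mm above its underside.
- bush: Bystander: plain round steel bush standing upright, 30 mm in diameter with an 18 mm bore, 24 mm tall. Origin: centre of its underside.
- cap: Bystander: small grey plastic cap, 40 mm in diameter, with a bar 30 x 10 mm on top along its x, total height 28 mm. Not this jar's lid. Origin: centre of its underside.
- canister: Bystander: white metal filter canister, 76 mm in diameter, 100 mm tall. Origin: centre of its underside.
- carton: Bystander: cardboard carton, 75 (x) x 110 (y) x 55 mm tall. Origin: centre of its underside.
- shoe: Bystander: curved drum brake shoe lying on its side, 40 mm tall, arc of outer radius 110 mm spanning 120 degrees, bulging towards its x. Origin: 85 mm from the arc's centre, on the bench under the web; it covers x from -46 to 25 mm and y from -95 to 95 mm.
- pad: Bystander: brake pad lying flat, 50 (x) x 115 (y) x 17 mm tall. Origin: centre of its underside.
- spring: Bystander: coil spring standing upright, 62 mm in diameter, 60 mm tall. Origin: centre of its underside.
- wrench: Bystander: steel open-ended wrench lying flat along its x, 180 mm long, 38 mm wide at the jaws, 8 mm tall. Origin: about its middle, on the bench.

How it is judged:
On the way, in this order (a step that is already met when the one before it is completed fails the run):
1. the wheel nut lies in the open jar (horizontal distance between nut_center and mouth below 0.03 m and z of nut_center in the frame of mouth below -0.03 m and horizontal distance between lid and mouth above 0.06 m), for 0.2 s.
2. the lid, level on the neck, has dropped into the thread starts (horizontal distance between lid and mouth below 0.004 m and z of lid in the frame of mouth below -0.013 m and angle between lid's own z axis and vertical below 0.1 rad), for 0.1 s.
At the end, for the whole second after the job is handed in: The wheel nut lies inside the jar; the lid is on the neck, centred within 3 mm, level within 4 degrees, screwed down to within 1 mm of fully home (underside at least 16.7 mm below the rim), released and at rest (horizontal distance between lid and mouth below 0.003 m and z of lid in the frame of mouth between -0.021 and -0.0167 m and angle between lid's own z axis and vertical below 0.07 rad and horizontal distance between nut_center and mouth below 0.03 m and z of nut_center in the frame of mouth below -0.03 m and linear speed of lid below 0.02 m/s and linear speed of nut below 0.03 m/s); the robot touches nothing.
It fails at once if a bystander is shifted by more than 30 mm or knocked over (distance of any of bush, cap, canister, carton, shoe, pad, spring, wrench from where it was at the start of the episode above 0.03 m or angle between any of bush, cap, canister, carton, shoe, pad, spring, wrench's own z axis and vertical above 0.5 rad).
It also fails if it takes over 67 s, if anything falls off the work surface, if the arm or the gripper's body presses on something with over 40 N, if the wrist force passes 120 N, or if a joint passes its speed limit or range.

## Robot

A 6-joint arm with a two-finger parallel gripper is mounted at the origin on the work surface. World frame = base frame: x ahead of the robot, y to its left, z up, the work surface at z = 0. Lengths are in m, angles in rad, forces in N, time in s.
With the tool pointing down it reaches from about 0.275 to 0.825 m from the base axis. Payload 5.2 kg.
Tool frame: the origin (TCP) lies at the very end of the fingers, on their centre line; the grasp point (between the pads) lies 19 mm behind it; z points along the fingers, y is the direction in which the jaws open and shut (so a half turn about z gives the same grasp; the last joint's range is limited). The gripper opens to 93 mm and grips with 3 to 60 N. Pads are 15 mm wide; open, the fingers measure 128 mm over their backs; the gripper's body (75 mm by 188 mm) begins 65 mm behind the grasp point.
Start: joints at [0.947, 0.259, 1.535, -0, 1.348, -0.203], TCP at [0.225, 0.502, 0.219] pointing down, gripper open.
Joint ranges: [-3.14, 3.14], [-0.91, 2.08], [0.19, 2.58], [-1.22, 4.36], [0.22, 2.71], [-3.12, 3.12]. Speed limits (rad/s): [2.57, 2.57, 3.14, 3.14, 3.14, 3.14].

## Interface

Orientations are given as a unit quaternion [w, x, y, z].
In Python, from workcell import ctrl gives the robot as it stands. Calls block until the motion is done:
- ctrl.reach(position, orientation): joint-space move of the TCP to a pose.
- ctrl.move_linear(position, rot=None, feed=0.15, force_limit=None): straight line of the TCP; rot=None keeps the orientation; feed is the mean speed in m/s. With force_limit (N) it stops when the force on the tool has changed by that much, and returns True; else False.
- ctrl.set_joints(angles): joint-space move.
- ctrl.command_gripper(opening, grasp_force=None): finger opening in m; grasp_force is the grip in N (None keeps the last); returns when the fingers have stopped.
- ctrl.sleep(seconds).
- ctrl.ik(position, orientation): joint angles nearest the present ones, or None.
- ctrl.read_state(): the state.
- ctrl.read_camera(name): name is "scene" or "top" or "wrist"; returns the picture (384x512x3 uint8, blue, green, red); there is no depth.
- ctrl.calibration(name): a dict with "camera_matrix" (3x3 intrinsics, pixels), "eye" and "orientation" of the camera in the world; the wrist camera has in their place "hand_eye" (4x4, takes a point from camera to tool coordinates, whose origin is the TCP and whose axes are the flange's). Camera axes: x right, y down, z forward; pixel columns grow to the right and rows downward; lengths in m; the calibration is good to about 2 mm. The wrist camera is an equidistant fisheye: a pixel r from the principal point sees the ray r / f radians off the axis. A picture is of the moment at which its call begins: read the wrist's pose just before it. calibration takes no time and is no camera call.
A pose or a line that the arm cannot do raises ctrl.MotionError and nothing moves.
- ctrl.sign_off(): hands the job in, once; it reports no verdict.
The state is a dict: "time": time; "q": joint angles; "qd": joint speeds; "joint_efforts": joint torques, N m; "position": TCP position; "orientation": TCP orientation; "wrist_force": force on the tool from outside, world axes, zero at the start; "moment": the same for the moment, N m; "finger_gap": finger opening in m.
Only numpy, scipy, OpenCV 4.12 (cv2) and the standard library are available. Lean on these libraries where they do the work, as an engineer would, in place of code of your own. Each camera call takes 0.05 s, during which the arm holds its last target.

## Working session

There is one attempt and no reset: what is moved stays moved. The work goes in short steps, each a Python script; the robot and the scene stay as the last script left them, time stands still between calls to the robot, and variables do not carry over. Pictures are saved under pics/ and viewed, and the job is handed in when it is done.

```bash
ls; mkdir -p pics
python3 - <<'E'
from workcell import ctrl
import cv2
for n in("scene","top","wrist"):
    s=ctrl.read_state()
    im=ctrl.read_camera(n); cv2.imwrite(f"pics/{n}0.png",im)
    print(n,ctrl.calibration(n))
    print(s['time'],s['position'],s['orientation'],s['finger_gap'])
E
```

```text
pics
scene {'camera_matrix': array([[465.45223385,   0.        , 251.2700017 ],
       [  0.        , 465.45223385, 187.84537082],
       [  0.        ,   0.        ,   1.        ]]), 'eye': array([ 0.9015445 , -0.43194246,  0.95869925]), 'orientation': array([-0.26678025,  0.89926828,  0.33426341, -0.0917215 ])}
0.0 [0.22431726 0.50157026 0.21781372] [-3.58930770e-04  2.08847706e-01  9.77947743e-01 -8.47988519e-04] 0.09308861359055487
top {'camera_matrix': array([[356.26337604,   0.        , 253.47217478],
       [  0.        , 356.26337604, 193.91315886],
       [  0.        ,   0.        ,   1.        ]]), 'eye': array([0.35311716, 0.02742845, 0.89382537]), 'orientation': array([ 0.06819963, -0.6595585 ,  0.74448422, -0.07793995])}
0.05 [0.22431621 0.50156496 0.21782278] [-3.79542815e-04  2.08857623e-01  9.77945617e-01 -8.48411063e-04] 0.09334416009082071
wrist {'camera_matrix': array([[297.31863964,   0.        , 255.63898779],
       [  0.        , 297.31863964, 194.23785197],
       [  0.        ,   0.        ,   1.        ]]), 'hand_eye': array([[-1.09717504e-03, -9.68860144e-01, -2.47606173e-01,
         6.81290201e-02],
       [ 9.99999142e-01, -1.24013469e-03,  4.21406997e-04,
        -5.49209099e-04],
       [-7.15349447e-04, -2.47605498e-01,  9.68860674e-01,
        -1.66870823e-01],
       [ 0.00000000e+00,  0.00000000e+00,  0.00000000e+00,
         1.00000000e+00]])}
0.1 [0.22437263 0.50163671 0.2179277 ] [-3.08576180e-04  2.08847608e-01  9.77947873e-01 -7.34967692e-04] 0.09311107178289162
```

View pics/scene0.png

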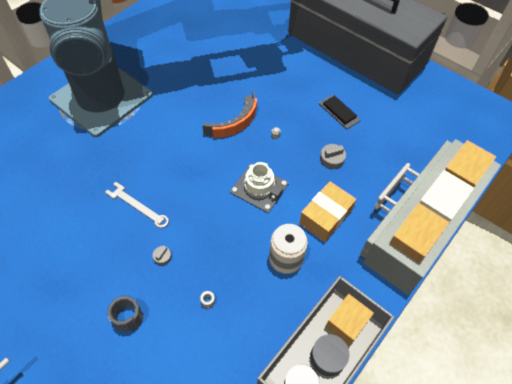

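View pics/top0.png

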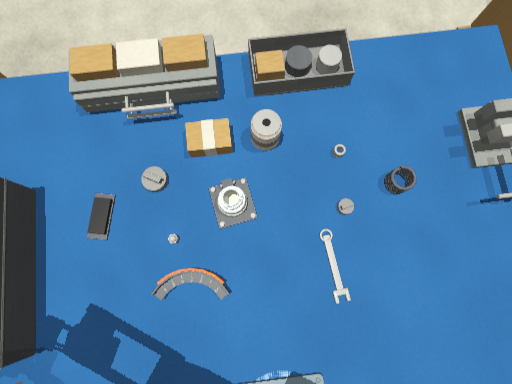

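View pics/wrist0.png

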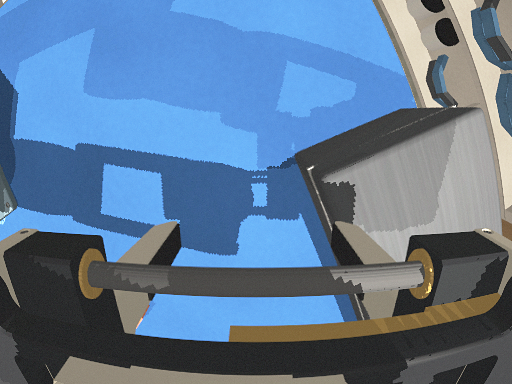

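Top picture: nut at (173,239), lid at (154,179), jar mouth at about (232,200), and the small cap at (346,207). Next I turn these into positions and zoom in.

```bash
cat > h.py <<'E'
import numpy as np, cv2
from scipy.spatial.transform import Rotation as R
from workcell import ctrl
def rot(q): return R.from_quat([q[1],q[2],q[3],q[0]])
def quat(r):
    x=r.as_quat(); return np.array([x[3],x[0],x[1],x[2]])
def down(yaw): # tool down, tool y axis at angle yaw (rad) from world x
    y=np.array([np.cos(yaw),np.sin(yaw),0]); z=np.array([0,0,-1.]); x=np.cross(y,z)
    return quat(R.from_matrix(np.c_[x,y,z]))
def pose(n,st=None):
    c=ctrl.calibration(n)
    if n!='wrist': return c['camera_matrix'],np.array(c['eye']),rot(c['orientation']).as_matrix()
    H=c['hand_eye']; T=rot(st['orientation']).as_matrix()
    return c['camera_matrix'],T@H[:3,3]+st['position'],T@H[:3,:3]
def px2w(n,uv,z,st=None):
    K,e,M=pose(n,st); d=np.array([(uv[0]-K[0,2])/K[0,0],(uv[1]-K[1,2])/K[1,1]])
    if n=='wrist':
        th=np.linalg.norm(d); v=np.r_[d/max(th,1e-9)*np.sin(th),np.cos(th)]
    else: v=np.r_[d,1]
    v=M@v; return e+v*(z-e[2])/v[2]
def w2px(n,P,st=None):
    K,e,M=pose(n,st); p=(np.atleast_2d(P)-e)@M
    if n=='wrist':
        r=np.linalg.norm(p[:,:2],axis=1); th=np.arctan2(r,p[:,2]); d=p[:,:2]/np.maximum(r,1e-9)[:,None]*th[:,None]
    else: d=p[:,:2]/p[:,2:]
    return d*K[0,0]+K[:2,2]
E
python3 - <<'E'
from h import *
for k,uv,z in [('nut',(173,239),.028),('nut',(173,239),.02),('lid',(154,179),.022),('mouth',(232,199),.076),('cap',(346,207),.02)]:
    print(k,px2w('top',uv,z))
for k,uv,z in [('nut',(276,131),.024),('lid',(333,156),.03),('mouth',(260,170),.076),('cap',(162,254),.02)]:
    print(k,px2w('scene',uv,z))
a=cv2.imread('pics/top0.png')
b=[cv2.resize(a[y-35:y+35,x-35:x+35],(390,390),interpolation=cv2.INTER_CUBIC) for x,y in((165,232),(154,179))]
cv2.imwrite('pics/z1.png',np.hstack(b))
E
```

```text
nut [0.44675126 0.21099293 0.028     ]
nut [0.44761641 0.21268901 0.02      ]
lid [0.60354986 0.24860275 0.022     ]
mouth [0.51788852 0.05694439 0.076     ]
cap [ 0.47485559 -0.22039673  0.02      ]
nut [0.45426521 0.20866394 0.024     ]
lid [0.6145208  0.23555499 0.03      ]
mouth [0.52444941 0.0579524  0.076     ]
cap [ 0.48281111 -0.22420308  0.02      ]
```

View pics/z1.png

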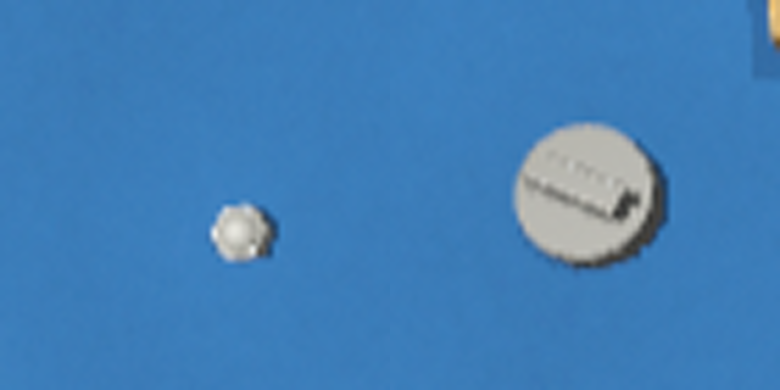

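Both fixed cameras put the nut near (0.45,0.21), the lid near (0.61,0.24) and the mouth near (0.521,0.057). They differ by about 7 mm, so I'll refine with the wrist camera.

Run:
```python
from h import *
s=ctrl.read_state(); Y=rot(s['orientation']).as_matrix()[:,1]; yaw=np.arctan2(Y[1],Y[0]);print('yaw',yaw)
for y in (yaw, yaw+np.pi):
  print(ctrl.ik([.45,.21,.14],down(y)))
ctrl.reach([.45,.21,.13],s['orientation'])
s=ctrl.read_state(); a=ctrl.read_camera('wrist'); np.save('nut.npy',np.r_[s['position'],s['orientation']])
print(s['time'],s['position'],w2px('wrist',[.45,.21,.02],s))
cv2.imwrite('pics/w1.png',a)
```

```text
yaw 1.1499903805209004
[ 2.11610680e-01  2.33475721e-01  1.77418242e+00 -4.44089210e-16
  1.13393451e+00 -9.38379700e-01]
[ 2.11610680e-01  2.33475721e-01  1.77418242e+00 -4.44089210e-16
  1.13393451e+00  2.20321295e+00]
1.5667 [0.44990359 0.21079448 0.13029295] [[255.44738674 191.93313872]]
```

View pics/w1.png

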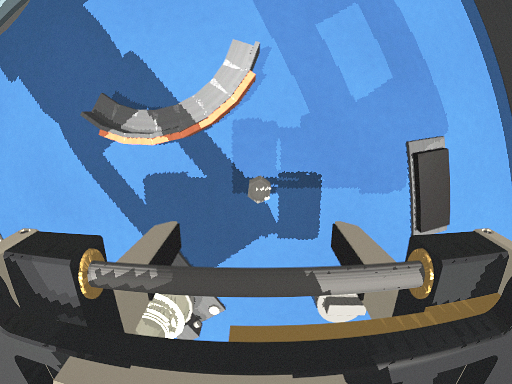

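Run:
```python
import cv2
a=cv2.imread('pics/w1.png')[165:215,235:285]
cv2.imwrite('pics/z2.png',cv2.resize(a,(600,600),interpolation=cv2.INTER_CUBIC))
```

```text
(no output)
```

View pics/z2.png

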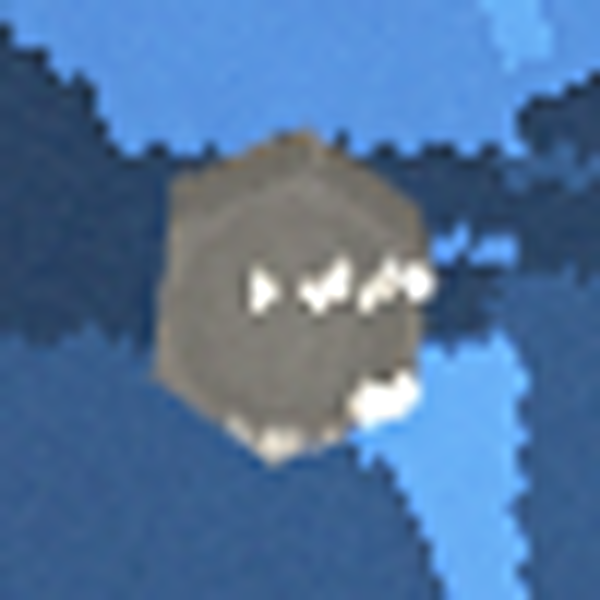

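The nut shows as a hexagon at about (259,189) with a pair of flats nearly facing image x. I'll fit position and yaw by silhouette.

```bash
cat >> h.py <<'E'
from scipy.optimize import minimize
def hexpts(x,y,a,af=.021,h=.02):
    r=af/np.sqrt(3); t=a+np.pi/6+np.arange(6)*np.pi/3
    return np.array([[x+r*np.cos(u),y+r*np.sin(u),z] for z in(0,h) for u in t]+[[x+.0085*np.cos(u),y+.0085*np.sin(u),.026] for u in t])
def hexfit(n,mask,x0,st,S=8):
    ys,xs=np.nonzero(mask); u0,v0,u1,v1=xs.min()-10,ys.min()-10,xs.max()+11,ys.max()+11
    m=cv2.resize(mask[v0:v1,u0:u1].astype(np.uint8)*255,None,fx=S,fy=S,interpolation=cv2.INTER_LINEAR)>127
    def cost(p):
        q=w2px(n,hexpts(*p),st); q=(q-[u0,v0]+.5)*S-.5
        im=np.zeros(m.shape,np.uint8); cv2.fillConvexPoly(im,cv2.convexHull((q*16).round().astype(np.int32)),1,shift=4)
        return (im.astype(bool)^m).sum()/m.sum()
    best=None
    for a in np.radians(np.arange(0,60,7.5)):
        r=minimize(cost,[x0[0],x0[1],a],method='Nelder-Mead',options=dict(initial_simplex=[[x0[0],x0[1],a],[x0[0]+.003,x0[1],a],[x0[0],x0[1]+.003,a],[x0[0],x0[1],a+.15]],xatol=1e-5,fatol=1e-4))
        if best is None or r.fun<best.fun: best=r
    return best
E
python3 - <<'E'
from h import *
a=cv2.imread('pics/w1.png'); p=np.load('nut.npy'); st=dict(position=p[:3],orientation=p[3:])
hsv=cv2.cvtColor(a,cv2.COLOR_BGR2HSV)
m=(hsv[...,1]<110).astype(np.uint8); n,l,ss,c=cv2.connectedComponentsWithStats(m)
i=l[188,258]; print(ss[i],c[i])
x0=px2w('wrist',c[i],.012,st);print(x0)
r=hexfit('wrist',cv2.morphologyEx((l==i).astype(np.uint8),cv2.MORPH_CLOSE,np.ones((3,3))),x0,st); print(r.x,np.degrees(r.x[2]),r.fun)
z=cv2.resize(a[165:215,235:285],(600,600),interpolation=cv2.INTER_CUBIC)
q=(w2px('wrist',hexpts(*r.x),st)-[235,165]+.5)*12-.5
for k in(0,6): cv2.polylines(z,[q[k:k+6].round().astype(np.int32)],True,(0,0,255))
cv2.imwrite('pics/z3.png',z)
E
```

```text
[247 176  25  28 516] [258.97093023 189.15891473]
[0.45065247 0.2135087  0.012     ]
[0.4507175  0.21333336 1.00836576] 57.775102420332644 0.05640575852891362
```

View pics/z3.png

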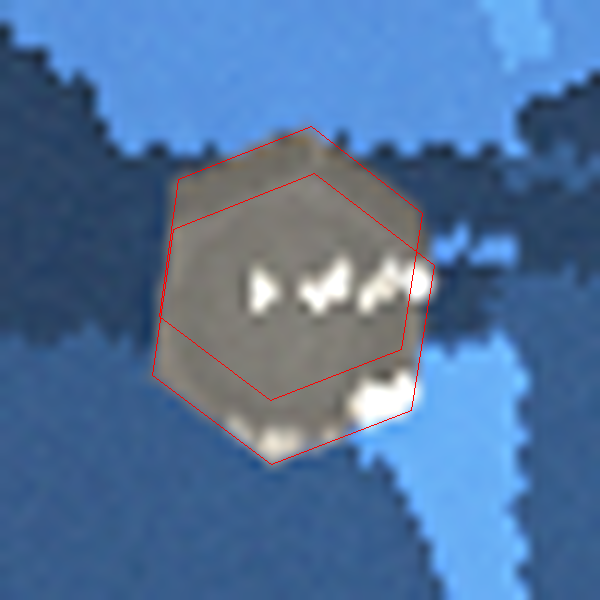

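Fit is good: nut at (0.4507,0.2133), flats at 57.8°. Gripping now.

Run:
```python
from h import *
q=down(np.radians(57.8)); x,y=.4507,.2133
ctrl.command_gripper(.045,30)
ctrl.reach([x,y,.07],q)
print(ctrl.move_linear([x,y,.005],feed=.08,force_limit=8))
print(ctrl.command_gripper(.015,30))
s=ctrl.read_state();print(s['finger_gap'],s['position'],s['wrist_force'],s['time'])
ctrl.move_linear([x,y,.15],feed=.15)
s=ctrl.read_state();print(s['finger_gap'],s['position'],s['wrist_force'],s['time'])
ctrl.reach([.521,.057,.20],q)
s=ctrl.read_state(); a=ctrl.read_camera('wrist'); np.save('jar.npy',np.r_[s['position'],s['orientation']])
cv2.imwrite('pics/w2.png',a); print(s['time'],s['finger_gap'],w2px('wrist',[.521,.057,.076],s))
```

```text
False
False
0.020582913768479233 [0.45087927 0.21333672 0.00525045] [-0.37882662  0.26438459  1.93938509] 4.3583
0.02065313894402929 [0.44999475 0.2131402  0.14908048] [-0.18515295  0.50965346 -1.52915234] 5.475
6.2167 0.020751431959957208 [[256.03566143 189.90153409]]
```

View pics/w2.png

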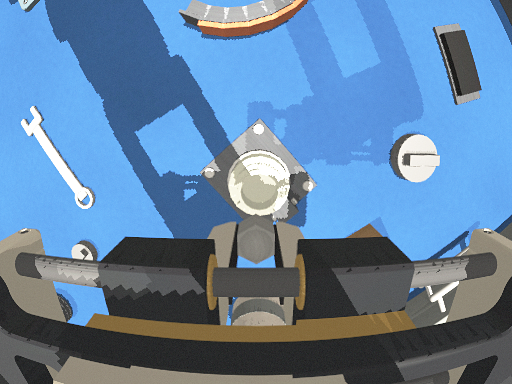

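The nut is held (gap 20.7 mm). The jar is at about (260,183) and the lid at (415,158). I'll overlay predicted rim circles.

```bash
cat > ov.py <<'E'
from h import *
def circ(c,r,z): 
    t=np.linspace(0,2*np.pi,60); return np.c_[c[0]+r*np.cos(t),c[1]+r*np.sin(t),0*t+z]
def overlay(img,st,curves,box,S,out,cam='wrist'):
    u0,v0,u1,v1=box; z=cv2.resize(img[v0:v1,u0:u1],None,fx=S,fy=S,interpolation=cv2.INTER_CUBIC)
    for c,col in curves:
        q=(w2px(cam,c,st)-[u0,v0]+.5)*S-.5; cv2.polylines(z,[q.round().astype(np.int32)],False,col,1)
    cv2.imwrite(out,z)
def ld(f): p=np.load(f); return dict(position=p[:3],orientation=p[3:])
def lidc(c,a):
    rec=np.array([[-23,-7],[23,-7],[23,7],[-23,7],[-23,-7]])/1000@np.array([[np.cos(a),np.sin(a)],[-np.sin(a),np.cos(a)]])+c
    return [(circ(c,.031,.022),(0,0,255)),(circ(c,.031,0),(0,255,0)),(np.c_[rec,np.full(5,.04)],(255,0,255))]
E
python3 - <<'E'
from ov import *
a=cv2.imread('pics/w2.png'); st=ld('jar.npy')
c=(.521,.057)
overlay(a,st,[(circ(c,.0205,.076),(0,0,255)),(circ(c,.0185,.073),(0,255,0)),(circ(c,.0325,.051),(255,0,255))],(210,130,310,230),6,'pics/z4.png')
c=px2w('wrist',(413,160),.022,st)[:2];print(c)
overlay(a,st,lidc(c,0),(375,120,455,200),7,'pics/z5.png')
E
```

```text
[0.6058355  0.24201648]
```

View pics/z4.png

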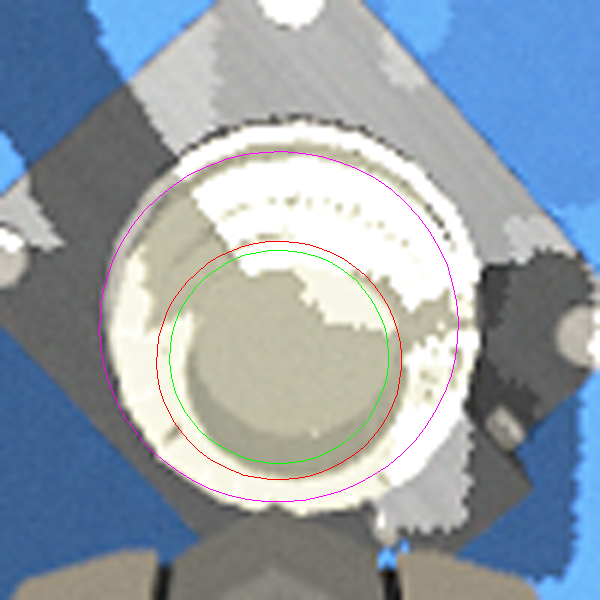

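View pics/z5.png

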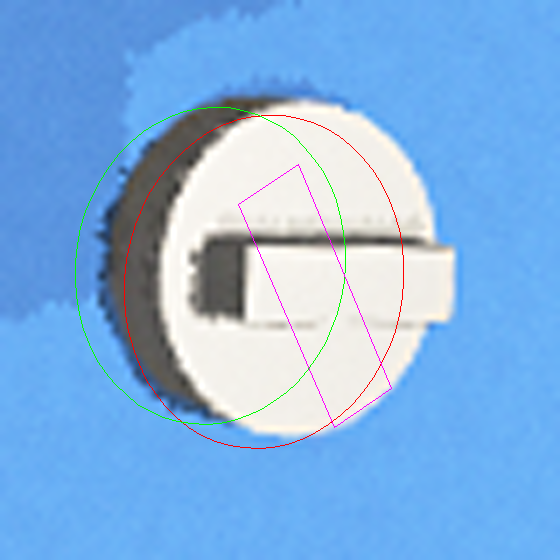

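Run:
```python
from ov import *
a=cv2.imread('pics/w2.png'); st=ld('jar.npy')
c0=np.array((.521,.057)); p=w2px('wrist',[*c0,.073],st)[0]+[2.8,2.5]
c=px2w('wrist',p,.073,st)[:2];print(c)
overlay(a,st,[(circ(c,.0205,.076),(0,0,255)),(circ(c,.0185,.073),(0,255,0)),(circ(c,.0325,.051),(255,0,255))],(210,130,310,230),6,'pics/z6.png')
p=w2px('wrist',[.6058,.2420,.022],st)[0]+[34/7,-14/7]
c=px2w('wrist',p,.022,st)[:2];print(c)
d=px2w('wrist',(375+245/7,120+245/7),.04,st)-px2w('wrist',(375+455/7,120+245/7),.04,st); ang=np.arctan2(d[1],d[0]); print(np.degrees(ang))
overlay(a,st,lidc(c,ang),(375,120,455,200),7,'pics/z7.png')
```

```text
[0.5247196  0.05800841]
[0.60727587 0.24976986]
-119.60131972406214
```

View pics/z6.png

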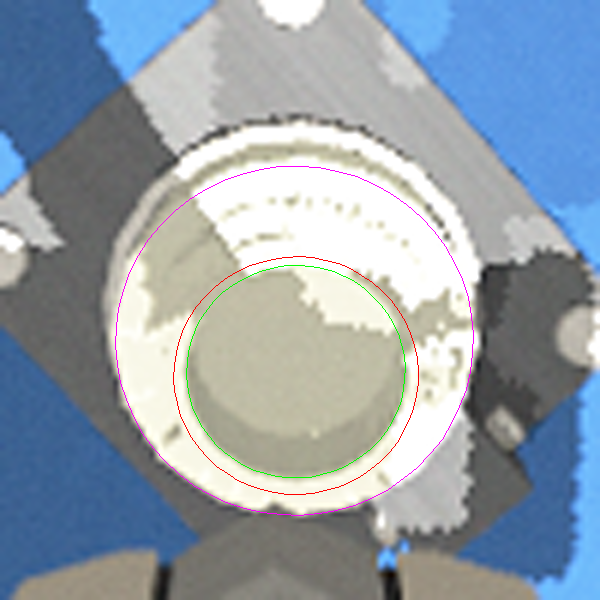

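View pics/z7.png

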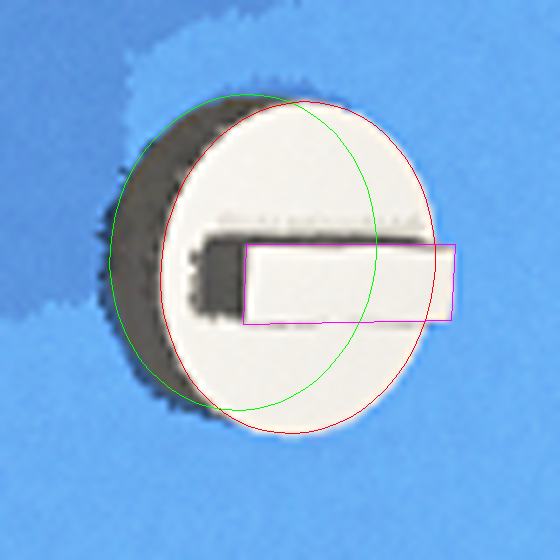

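Overlays match well: mouth at (0.5247,0.0580), lid at (0.6073,0.2498) with the bar at 60.4°. Dropping the nut in, then viewing the jar from two opposite yaws to cancel the camera offset.

Run:
```python
from ov import *
q=down(np.radians(57.8)); x,y=.5247,.0580
ctrl.reach([x,y,.12],q)
print(ctrl.move_linear([x,y,.0805],feed=.08,force_limit=8))
ctrl.command_gripper(.05,30)
ctrl.sleep(.3)
ctrl.move_linear([x,y,.19],feed=.2)
for i,yw in enumerate((57.8,-122.2)):
    ctrl.reach([x,y,.19],down(np.radians(yw))); ctrl.sleep(.2)
    s=ctrl.read_state(); a=ctrl.read_camera('wrist'); np.save(f'jar{i}.npy',np.r_[s['position'],s['orientation']])
    cv2.imwrite(f'pics/j{i}.png',a); print(s['time'],s['finger_gap'],s['q'][5],s['wrist_force'],s['position'])
    p=w2px('wrist',[x,y,.073],s)[0].round().astype(int); print(p)
    overlay(a,s,[(circ((x,y),.0185,.073),(0,255,0))],(p[0]-33,p[1]-43,p[0]+33,p[1]+43),6,f'pics/zj{i}.png')
cv2.imwrite('pics/zj.png',np.hstack([cv2.imread(f'pics/zj{i}.png') for i in(0,1)]))
```

```text
False
9.4583 0.04977531005973182 -1.1101561994438565 [-0.09920786 -0.04117376  0.53531517] [0.52456417 0.05801376 0.18956739]
[256 190]
12.3583 0.05020825376556358 2.0312740362002364 [ 0.44170531 -0.49588507  0.38563557] [0.52470546 0.05802673 0.18997905]
[255 190]
```

View pics/zj.png

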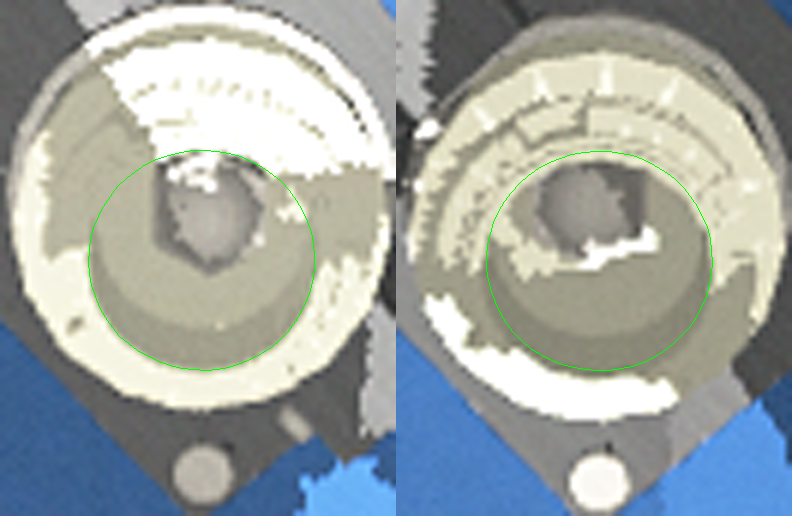

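The nut lies inside the jar, and both opposite views agree with the mouth estimate to under 1 px. Next: check the lid from above and grip it.

Run:
```python
from ov import *
x,y=.6073,.2498; an=np.radians(60.4)
ctrl.command_gripper(.035,45)
ctrl.reach([x,y,.13],down(an-np.pi/2)); ctrl.sleep(.15)
s=ctrl.read_state(); a=ctrl.read_camera('wrist'); np.save('lid.npy',np.r_[s['position'],s['orientation']])
cv2.imwrite('pics/l.png',a); print(s['time'],s['q'][5],s['position'],s['wrist_force'])
p=w2px('wrist',[x,y,.03],s)[0].round().astype(int); print(p)
overlay(a,s,lidc((x,y),an),(p[0]-50,p[1]-50,p[0]+50,p[1]+50),6,'pics/zl.png')
```

```text
14.2417 0.7379066099347656 [0.60756365 0.24899468 0.13057119] [-0.30047668 -0.22347874  0.88831595]
[255 193]
```

View pics/zl.png

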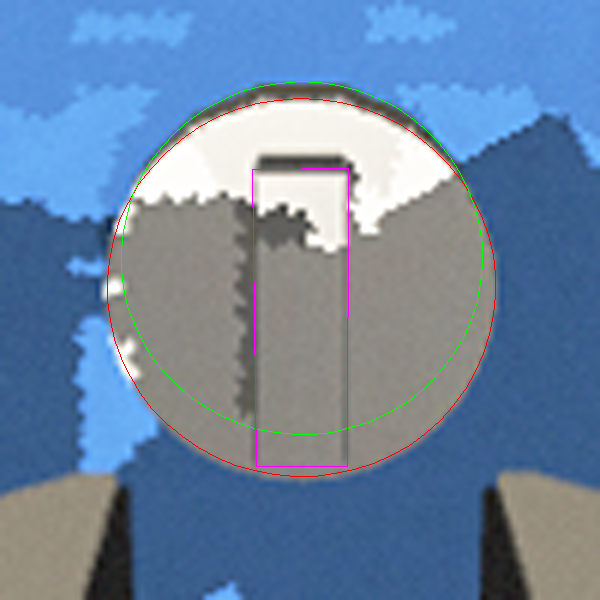

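Overlay matches to a fraction of a millimetre. Gripping the bar and carrying the lid over the jar.

Run:
```python
from ov import *
x,y=.6073,.2498; an=np.radians(60.4); q=down(an-np.pi/2)
ctrl.reach([x,y,.07],q)
print(ctrl.move_linear([x,y,.0245],feed=.06,force_limit=8))
s=ctrl.read_state();print(s['position'],s['wrist_force'])
ctrl.command_gripper(.006,45)
s=ctrl.read_state();print(s['finger_gap'],s['position'],s['wrist_force'],s['moment'],s['time'])
ctrl.move_linear([x,y,.15],feed=.15)
ctrl.reach([.5247,.0580,.16],q); ctrl.sleep(.2)
s=ctrl.read_state();a=ctrl.read_camera('wrist');cv2.imwrite('pics/w3.png',a)
print(s['finger_gap'],s['position'],s['wrist_force'],s['time'],s['q'][5])
b=ctrl.read_camera('scene');cv2.imwrite('pics/s3.png',cv2.resize(b[100:250,180:340],None,fx=4,fy=4,interpolation=cv2.INTER_CUBIC))
```

```text
False
[0.60757603 0.24987517 0.02470806] [ 0.42843636  0.00461675 -0.32641782]
0.013597692608995234 [0.60746431 0.24983743 0.02480284] [0.18554043 0.1099988  2.33826171] [-0.09381182  0.15386391 -0.01009177] 16.0333
0.013523508417611749 [0.52529406 0.05915892 0.15976767] [ 0.02992041 -0.21708798 -0.4244145 ] 18.0667 0.41557201972942875
```

View pics/w3.png

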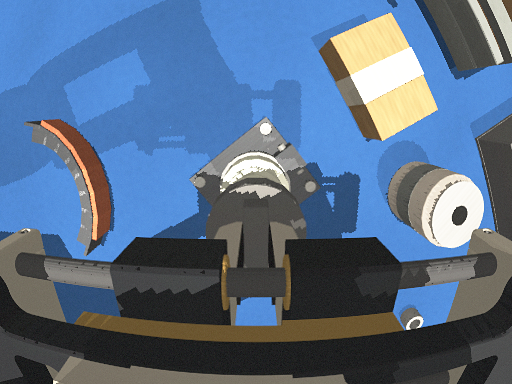

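View pics/s3.png

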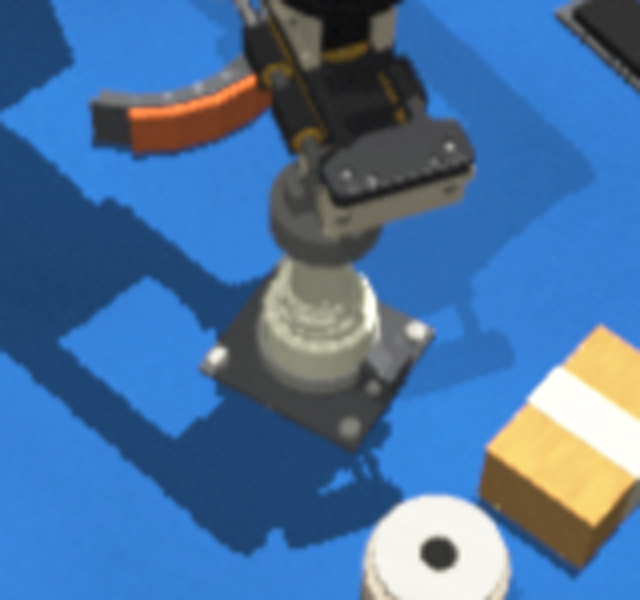

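The lid hangs level in the grip above the neck. Lowering to contact.

Run:
```python
from ov import *
x,y=.5247,.0580
def rd(n=5):
    P=[];F=[];M=[]
    for i in range(n):
        s=ctrl.read_state();P.append(s['position']);F.append(s['wrist_force']);M.append(s['moment']); ctrl.sleep(.02)
    print(np.round(np.mean(P,0)*1e3,2),np.round(np.std(P,0)*1e3,2),np.round(np.mean(F,0),2),np.round(np.mean(M,0),2),s['finger_gap'],round(s['time'],2))
rd()
ctrl.move_linear([x,y,.106],feed=.08); rd()
print(ctrl.move_linear([x,y,.0925],feed=.015,force_limit=6)); rd()
```

```text
[524.97  58.83 159.76] [0.04 0.06 0.02] [-0.19 -0.03 -1.25] [-0.04  0.09  0.01] 0.013555379619560366 18.23
[525.17  57.93 106.48] [0.06 0.01 0.09] [ 0.2  -0.17 -0.51] [-0.04  0.09  0.  ] 0.013745367997297721 19.14
True
[524.6   57.99  95.37] [0.02 0.01 0.  ] [-0.73  0.17  4.87] [-0.04  0.22 -0.01] 0.013504354635565777 19.92
```

Contact at 5.4 mm below the rim, so it sits on the rib tops as expected. Turning back anticlockwise in steps under a light push.

```bash
cat > turn.py <<'E'
from ov import *
x,y=.5247,.0580; Y0=60.4-90
def yaw():
    m=rot(ctrl.read_state()['orientation']).as_matrix()[:,1]; return np.degrees(np.arctan2(m[1],m[0]))
def rep(t=''):
    s=ctrl.read_state(); print(t,round(yaw(),1),np.round(s['position']*1e3,2),np.round(s['wrist_force'],1),np.round(s['moment'],2),round(s['finger_gap']*1e3,2),round(s['time'],2)); return s
E
python3 - <<'E'
from turn import *
z=ctrl.read_state()['position'][2]; zc=z-.0003
a=Y0
for i in range(16):
    a+=5
    r=ctrl.move_linear([x,y,zc],rot=down(np.radians(a)),feed=.02,force_limit=15)
    s=rep(f'turn {r}')
    if r: break
    if s['wrist_force'][2]<3.5:
        r=ctrl.move_linear([x,y,.0855],feed=.015,force_limit=5)
        s=rep(f' down {r}'); zc=s['position'][2]-.0002
    if s['position'][2]<.0875: break
E
```

```text
turn False -24.7 [525.03  57.97  95.22] [-0.6 -0.1  2.8] [-0.03  0.01  0.05] 13.04 20.18
 down True -24.7 [525.13  57.9   95.06] [-0.7  0.1  5.6] [0.01 0.22 0.03] 13.71 20.43
turn False -19.8 [524.17  58.06  94.34] [ 0.4 -0.6 -0.6] [-0.05  0.09  0.03] 13.56 20.68
 down True -19.6 [524.53  58.    86.22] [-0.5  0.3  4.9] [-0.08  0.2  -0.03] 13.63 21.24
```

The lid dropped into the thread starts (underside 14.5 mm below the rim). Now screwing clockwise with a light push.

Run:
```python
from turn import *
ctrl.sleep(.25); s=rep()
a=-19.6; zc=s['position'][2]-.0003
for i in range(20):
    a-=5
    r=ctrl.move_linear([x,y,zc],rot=down(np.radians(a)),feed=.02,force_limit=25)
    s=rep(f'turn {r}')
    if abs(s['moment'][2])>1.0: print('torque'); break
    if s['wrist_force'][2]<4:
        r=ctrl.move_linear([x,y,.0815],feed=.015,force_limit=5)
        s=rep(f' down {r}'); zc=s['position'][2]-.0003
```

```text
-19.6 [524.51  58.    86.2 ] [-0.5 -0.4  6.2] [-0.04  0.17 -0.01] 13.53 21.49
turn False -24.5 [525.08  58.    86.22] [-0.6 -0.6  4. ] [-0.06  0.14 -0.08] 13.46 21.74
 down True -24.5 [525.14  58.01  86.21] [-1.3 -0.5  6.2] [-0.05  0.41 -0.09] 13.15 21.95
turn False -29.4 [524.9   57.97  86.16] [-0.7  0.2  6.1] [-0.05  0.22 -0.08] 13.51 22.2
turn False -34.3 [524.85  57.97  86.07] [ 0.1 -0.5  5.8] [-0.08  0.29 -0.1 ] 13.38 22.45
turn False -39.3 [524.75  57.96  85.87] [-0.  -0.2  3.9] [-0.14  0.2  -0.01] 13.35 22.7
 down True -39.4 [524.88  57.97  85.73] [-1.1  0.6  6. ] [-0.14  0.47 -0.03] 13.54 22.91
turn False -44.3 [524.72  58.03  85.45] [-0.3 -0.6  3.4] [-0.08  0.21 -0.04] 13.55 23.16
 down True -44.4 [524.81  58.04  85.3 ] [-1.1 -1.1  7.1] [-0.06  0.46 -0.04] 13.7 23.37
turn False -49.4 [524.72  58.03  85.02] [-0.9 -0.5  4.3] [-0.07  0.14 -0.15] 13.73 23.62
turn False -54.3 [524.52  58.1   84.72] [ 0.9 -0.3  2.5] [ 0.02  0.11 -0.05] 13.98 23.87
 down True -54.4 [524.68  58.13  84.51] [-1.2 -0.1  7.2] [-0.02  0.46 -0.04] 13.0 24.07
turn False -59.4 [524.71  58.06  84.24] [-0.1 -0.2  3.7] [-0.03  0.24 -0.05] 13.57 24.32
 down True -59.4 [524.86  58.08  84.07] [-1.3 -0.9  7.3] [0.01 0.59 0.01] 13.44 24.53
turn False -64.4 [524.75  58.01  83.82] [-0.3 -0.4  3.9] [-0.07  0.28 -0.07] 13.85 24.78
 down True -64.4 [524.85  58.04  83.64] [-3.3 -0.1  7.6] [-0.02  0.69 -0.04] 13.58 24.99
turn False -69.4 [524.8   58.    83.39] [-1.1  0.   4.3] [-0.08  0.23 -0.1 ] 13.51 25.24
turn False -74.3 [524.65  58.06  83.13] [1.2 0.6 1.7] [0.03 0.14 0.  ] 13.58 25.49
 down True -74.4 [524.72  58.08  83.02] [-2.  -0.1  6.3] [0.01 0.46 0.05] 13.64 25.7
turn False -79.4 [524.45  58.53  83.  ] [-1.9  1.2  5.7] [0.34 0.44 0.17] 13.44 25.95
turn False -84.3 [524.32  58.68  82.99] [-2.2  3.   5.8] [0.46 0.46 0.96] 14.05 26.2
turn False -89.3 [523.92  58.56  83.  ] [-3.4  2.5  8.2] [0.36 0.69 1.09] 14.61 26.45
torque
```

Home: the underside is 17.7 mm below the rim and the stop torque rises to about 1.1 N m. Unloading the twist, then letting go and checking.

Run:
```python
from turn import *
ctrl.move_linear([x,y,.083],rot=down(np.radians(-82)),feed=.02); rep()
ctrl.command_gripper(.035); ctrl.sleep(.1); rep('open')
ctrl.move_linear([x,y,.20],feed=.15); ctrl.sleep(.2)
s=rep('up'); a=ctrl.read_camera('wrist'); cv2.imwrite('pics/w9.png',a); b=ctrl.read_camera('scene'); t=ctrl.read_camera('top')
cv2.imwrite('pics/s9.png',b);cv2.imwrite('pics/t9.png',t)
c=(x,y); zz=.076-.0177; an=np.radians(-78+90)
cv=lidc(c,an); 
for k,_ in cv: k[:,2]+=zz
p=w2px('wrist',[x,y,.09],s)[0].round().astype(int)
overlay(a,s,cv,(p[0]-50,p[1]-50,p[0]+50,p[1]+50),6,'pics/z9.png')
```

```text
-81.9 [523.97  58.56  83.01] [-1.5  1.9  5.8] [0.4  0.53 0.36] 13.59 26.73
open -82.0 [524.72  57.97  82.97] [ 0.6 -0.5 -0.6] [ 0.01  0.15 -0.01] 34.9 27.42
up -82.0 [524.15  58.03 198.98] [-0.3 -0.2 -0.5] [ 0.    0.15 -0.02] 35.06 28.55
```

View pics/z9.png

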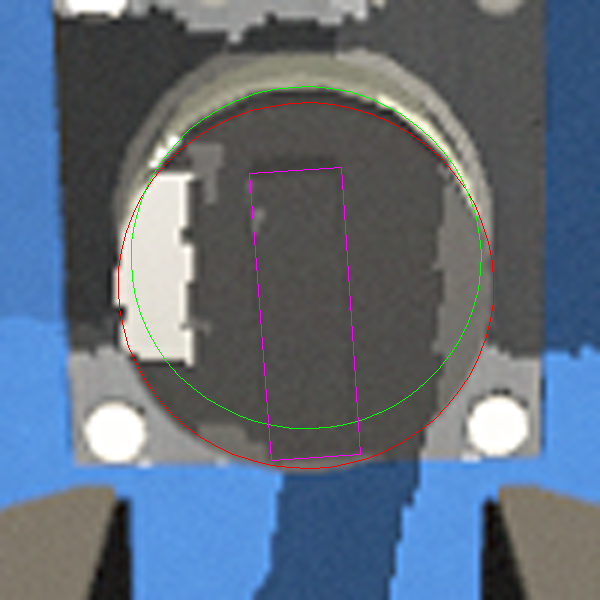

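View pics/s9.png

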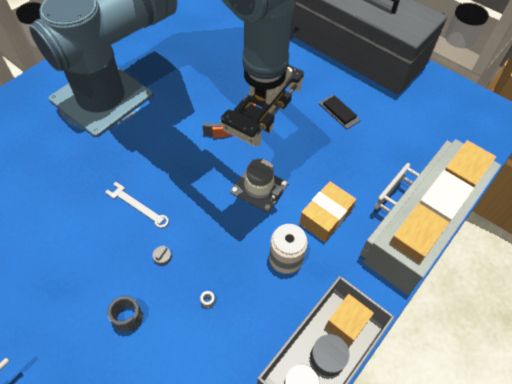

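The overlay matches the lid at the home height, centred and level, and the bystanders look unmoved. Handing in.

Run:
```python
from turn import *
ctrl.sign_off(); rep()
```

```text
the job is handed in; nothing more can be done
the job is handed in; nothing more can be done
```

The nut is in the jar, its own lid is screwed home and released, and the job is handed in; no verdict was given.

- **Nut:** I gripped it on its flats and dropped it through the mouth. Two wrist views from opposite sides showed it on the jar floor, and both put the mouth at (0.5247, 0.0580) to within about 1 px.
- **Lid on the thread:** It touched the rib tops 5.4 mm below the rim. After about 10° anticlockwise it dropped to 14.5 mm.
- **Screwing home:** About 58° clockwise took the underside to 17.7 mm below the rim, where it met the stop. Torque there rose to about 1.1 N m, under the 2.5 N m clamp slip limit. The fingers seemed to twist a little on the bar once it reached the stop.
- **Final check:** After release at 28.6 s the overlay in the wrist picture matched the lid's round outline at the home height, centred and level. I judged the bar's angle from the turn count, because it lay in shadow in that picture.
- **Bystanders:** All visible ones look unmoved in the scene picture. The arm partly hid the brake shoe there, and I did not view the last top picture.

No check failed. The only disagreement was at the start, when the two fixed cameras differed by about 7 mm or more, worst on the lid. I used the wrist camera's positions instead.

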